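# Eject one tin from the dispenser and set it on the chopping board

## Robot

A 6-joint arm with a two-finger parallel gripper is mounted at the origin on the work surface. World frame = base frame: x ahead of the robot, y to its left, z up, the work surface at z = 0. Lengths are in m, angles in rad, forces in N, time in s.
With the tool pointing down it reaches from about 0.325 to 0.775 m from the base axis. Payload 9.3 kg.
Tool frame: the origin (TCP) lies midway between the tips of the shut fingers; the grasp point (between the pads) lies 19 mm behind it (bot.grip_point_offset is the distance from the TCP to the grasp point, in m); z points along the fingers, y is the line along which they close (so a half turn about z gives the same grasp; the last joint's range is limited). The gripper opens to 85 mm and grips with 20 to 120 N. Pads are 22 mm wide; open, the fingers measure 114 mm over their backs; the gripper's body (76 mm by 85 mm) begins 54 mm behind the grasp point. The pads swing forward as they close: fully open they stand 13 mm farther back than shut.
Start: joints at [-1.388, 0.259, 0.021, 1.334, 0, 1.418], TCP at [0.181, -0.519, 0.231] pointing down, gripper open.
Joint ranges: [-3.04, 3.04], [-0.91, 1.82], [-1.04, 1.36], [-1.92, 1.95], [-1.52, 1.45], [-3.14, 3.14]. Speed limits (rad/s): [2.22, 2.22, 2.79, 3.14, 3.14, 3.14].

## Interface

Orientations are given as [roll, pitch, yaw] about the fixed x, y, z axes, in that order (R = Rz(yaw) Ry(pitch) Rx(roll)).
In Python, from station import bot gives the robot as it stands.
- The arm moves only by the tool apply_moves, never from a script. Its argument "steps" is a list of rows, each an object with "delta_pos": the shift along the tool's x, y, z as a fraction of full scale, a list of three; "rot": the turn, a rotation vector about the tool's x, y, z as a fraction of full scale, a list of three; "jaw": the closure, from 0 (fully open) to 1 (shut). A call has 1 to 5 rows; each row shifts and turns the commanded pose from where the row before left it, along the tool's axes as they then stand; what a row does not reach is not made up. Full scale, the value 1, is 3 cm for a shift and 6 degrees for a turn. A row lasts 1/8 s, in which the tool goes at most 62.5 mm and 10.7 degrees, less where a joint would pass 70% of its speed; a pose out of reach is approached as far as the arm can. A call with a number of a shift or a turn outside -1 to 1 is refused whole. A call with a gripper value outside its range is refused whole. The fingers move at their own pace and stop on an object; the grip force is fixed at half the most. Time passes only in rows, so rows that do not move let the fingers close. It gives the time, the measured TCP pose, the force, the opening and the grip force at its end, in the units of the state.
- bot.sense(): the state, without advancing time (a new reading comes with each control period).
- bot.read_camera(name): name is "scene" or "top"; returns a dict with "color" (420x560x3 uint8, red, green, blue), "fx", "fy", "cx", "cy" (pixels), "k1" (the pictures are not rectified: a ray, as slopes to the right and down, at radius r is drawn at 1 + k1 r^2 times it, then the intrinsics apply), "rvec" (rotation vector, rad) and "tvec" (3), from world to camera coordinates, as OpenCV has them. Camera axes: x right, y down, z forward; pixel columns grow to the right and rows downward; lengths in m; the calibration is good to about 2 mm. A picture is of the moment at which its call begins. There is no depth.
- bot.close_job(): hands the job in; it is judged then, once.
The state is a dict: "t": time; "joint_pos": joint angles; "qvel": joint speeds; "effort": joint torques, N m; "ee_pos": TCP position; "tcp_rot": TCP orientation; "force": force on the tool from outside, world axes, zero at the start; "ft_torque": the same for the moment, N m; "finger_gap": finger opening in m; "grip_force": force on a finger pad.
Only numpy, scipy, OpenCV 4.12 (cv2) and the standard library are available. Lean on these libraries where they do the work, as an engineer would, in place of code of your own. Each camera call takes 0.05 s, during which the arm holds its last target. There are 200 camera calls.

## Task

Push the tin dispenser's orange-ended slide all the way in, so that the bottom tin comes out at the other end, then let the slide spring fully back so that the next tin drops down. Pick up the ejected tin and set it down flat, without dropping it, near the middle of the round wooden chopping board. Take one tin only, and leave the other foods and cans where they are.

Things in the scene. Friction and masses are not known exactly. Their poses are not given: they have to be found in the camera images.
- dispenser: Fixed tin dispenser, mm. Origin: on the counter under the tin tower's centre; +y: the way the slide is pushed and the tin comes out. White base x -38 to 38, y -166 to 146; its top, the deck, is 14 above the counter. Tower 73 square: clear sides, green ends, walls up to 94 above the counter, top tin up to 98. The bottom tin leaves under the green end at +y onto the open deck.
- slide (a joint): Travel of the slide along the dispenser's +y, in m: 0 = sprung fully out (rest), 0.100 = fully in, at its hard stop. Spring 3 N at rest, 8 N fully in; with damping and the tins' friction about 5 to 15 N to push slowly. Springs back to 0 by itself when let go.
- paddle_face (a point): Centre of the outer face of the slide's orange upright paddle, the face to push on (towards the dispenser's +y); 70 mm above the counter, at rest at y -156 in the dispenser's frame. Moves with the slide. Paddle 56 wide, 12 thick, from 15 to 95 above the counter; fully in, it stands 8 mm from the tower. Axes: the dispenser's.
- outlet (a point): Point on the outlet's deck, 14 mm above the counter, 98 mm from the tower's centre along the dispenser's +y: where the centre of the ejected tin's underside lies after a full stroke, give or take 10 mm. Nothing stands beside the tin there; a lip 7 mm high closes the deck at y 140 to 146. Axes: the dispenser's.
- tin_bottom: The tin to be ejected: flat round red-banded steel tin with a ring pull, 60 diameter, 28 high, about 0.11 kg; at first the lowest of the three in the tower. Origin: centre of its underside; z is its axis.
- tin_middle: Second tin, the same; it must stay in the tower and drops from 28 to 0 mm above the deck when the slide has come back.
- tin_top: Third tin, the same; it must stay in the tower.
- board: Round wooden chopping board, 260 diameter, 18 thick, fixed, on the left or right of the dispenser. Origin: centre of its underside; its top is 18 mm above the counter. A chilli lies near its far (+x) edge, a garlic clove near its -x edge; the middle is free.
- chilli: Red chilli, 105 long, 27 thick, lying across the board 98 mm from its centre. Bystander.
- onion: Half onion, 82 diameter, 41 high, on a grey slate disc (200 diameter, 8 thick) on the side opposite the board. Bystander.
- garlic: Garlic clove, 24 diameter, 24 high, on the board about 100 mm from its centre, towards the robot (-x). Bystander.
- bean_can: Black and green food can, 76 diameter, 108 high, upright, behind the dispenser. Bystander.
- tomato_can: Red food can, 76 diameter, 108 high, upright, behind the dispenser. Bystander.
- spice_jar: Glass spice jar with orange cap, 45 diameter, 104 high, upright, behind the dispenser. Bystander.
Mind the look-alikes: they are no part of the job. Leave any black, blue or purple look-alike of the tin_top alone.

How it is judged:
On the way, in this order (a step that is already met when the one before it is completed fails the run):
1. the slide is pushed fully in (within 4 mm of its stop) and the bottom tin is out of the tower (value of joint slide above 0.096 m and y of tin_bottom in the frame of dispenser above 0.085 m), for 0.1 s.
2. the slide has sprung fully back and the next tin lies on the deck (value of joint slide below 0.004 m and z of tin_middle in the frame of dispenser below 0.019 m), for 0.2 s.
At the end, for the whole second after the job is handed in: The ejected tin stands flat (ring pull up) and still on the board, its centre within 60 mm of the board's centre; the slide is fully out (within 4 mm); the other two tins lie level in the tower, the lower one on the deck; the chilli, onion, garlic, cans and jar are within 30 mm of where they were (all of step 2 and horizontal distance between tin_bottom and board below 0.06 m and z of tin_bottom in the frame of board between 0.014 and 0.023 m and angle between tin_bottom's own z axis and vertical below 0.1 rad and linear speed of tin_bottom below 0.02 m/s and horizontal distance between each of tin_middle, tin_top and dispenser below 0.02 m and angle between each of tin_middle, tin_top's own z axis and vertical below 0.15 rad and z of tin_top in the frame of dispenser below 0.047 m and distance of each of bean_can, tomato_can, spice_jar, garlic, onion, chilli from where it was at the start of the episode below 0.03 m); the robot touches nothing.
It fails at once if a second tin comes out of the tower (horizontal distance between any of tin_middle, tin_top and dispenser above 0.04 m).
It fails at once if the ejected tin is dropped (falls freely faster than 0.5 m/s, about 13 mm) (value of joint slide below 0.004 m and linear speed of tin_bottom above 0.5 m/s and contact force between the fingers and tin_bottom below 0.05 N).
It fails at once if the ejected tin is tipped over (angle between tin_bottom's own z axis and vertical above 1.2 rad).
It fails at once if a bystander is moved by more than 30 mm (distance of any of bean_can, tomato_can, spice_jar, garlic, onion, chilli from where it was at the start of the episode above 0.03 m).
It also fails if it takes over 64 s, if anything falls off the work surface, if the arm or the gripper's body presses on something with over 40 N, if the wrist force passes 120 N, or if a joint passes its speed limit or range.

## Working session

There is one attempt and no reset: what is moved stays moved. The work goes in short steps, Python scripts to look and compute and a tool call to move; the robot and the scene stay as the last step left them, time stands still between calls to the robot, and variables do not carry over. Pictures are saved under pics/ and viewed, at most 10 in all, crops included, and the job is handed in when it is done.

Besides the shell and the picture viewer there is one more tool, called in YAML: its name, and indented under it one key for each argument. apply_moves: Moves the arm, as the interface text tells. Shift numbers are shares of 3 cm and turn numbers shares of 6 degrees, none past 1 either way. Its arguments: {"type":"object","properties":{"steps":{"type":"array","items":{"type":"object","properties":{"delta_pos":{"type":"array","items":{"type":"number"}},"rot":{"type":"array","items":{"type":"number"}},"jaw":{"type":"number"}}}}},"required":["steps"]}

```bash
mkdir -p pics
cat > h.py <<'E'
import numpy as np, cv2
from station import bot
def cam(n):
    c=bot.read_camera(n); R=cv2.Rodrigues(np.array(c["rvec"],float))[0]; t=np.array(c["tvec"],float).ravel()
    K=np.array([[c["fx"],0,c["cx"]],[0,c["fy"],c["cy"]],[0,0,1]],float); D=np.array([c["k1"],0,0,0],float)
    return dict(img=c["color"],R=R,t=t,K=K,D=D,rvec=np.array(c["rvec"],float))
def plane(c,uv,z):
    p=cv2.undistortPoints(np.array(uv,float).reshape(-1,1,2),c["K"],c["D"])[:,0]
    d=np.c_[p,np.ones(len(p))]@c["R"]; o=-c["R"].T@c["t"]
    return o+d*((z-o[2])/d[:,2])[:,None]
def proj(c,P): return cv2.projectPoints(np.array(P,float).reshape(-1,1,3),c["rvec"],c["t"],c["K"],c["D"])[0][:,0]
def save(c,n,roi=None,s=1):
    i=c["img"][...,::-1]
    if roi: i=i[roi[1]:roi[3],roi[0]:roi[2]]
    cv2.imwrite("pics/"+n,cv2.resize(i,None,fx=s,fy=s,interpolation=cv2.INTER_CUBIC))
E
python3 - <<'E'
from h import *
for n in("scene","top"):
    c=cam(n); save(c,n+"1.png",s=1.4); print(n,-c["R"].T@c["t"],c["D"],c["K"][0,0])
print(bot.sense())
E
```

```text
scene [1.53698601 0.34765045 0.80676424] [-0.08627664  0.          0.          0.        ] 468.64693321447174
top [ 0.36313471 -0.00181391  1.11328947] [-0.04639302  0.          0.          0.        ] 398.04294111976935
{'t': 0.1, 'joint_pos': array([-1.38764262e+00,  2.59115893e-01,  2.08613179e-02,  1.33369364e+00,
        1.64855379e-05,  1.41815445e+00]), 'qvel': array([-0.00059381, -0.00156957,  0.00144984,  0.00035688,  0.00049262,
       -0.00117919]), 'effort': array([ 6.19949133e-03, -5.56694448e+01,  3.45071161e+01,  1.15966800e-02,
       -1.22649276e-04, -1.89984519e-06]), 'ee_pos': array([ 0.18117059, -0.51905106,  0.2307468 ]), 'tcp_rot': array([-3.14045667e+00, -1.91437532e-04,  3.35795457e-01]), 'force': array([-0.16967382,  0.01627709, -0.24481674]), 'ft_torque': array([ 0.01850872, -0.03710907,  0.01448059]), 'grip_force': 0.0, 'finger_gap': 0.08535813139678212}
```

View pics/scene1.png

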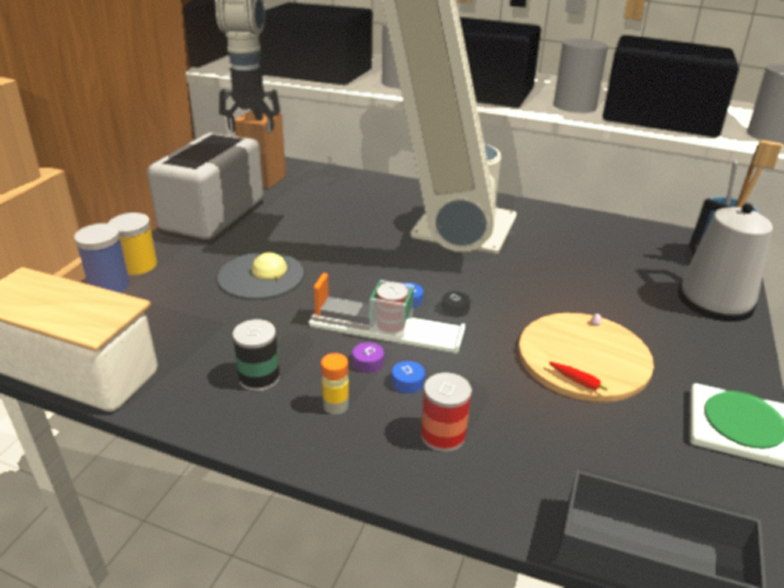

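View pics/top1.png

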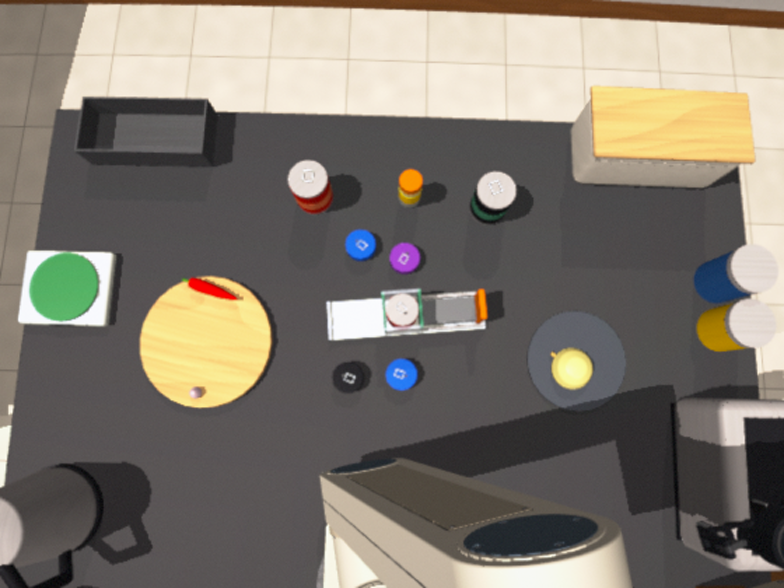

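The scene view shows the dispenser at about (388,315) and the board at (585,353). In the top view (1.4x scale), the tower is at (402,310), the orange paddle at (482,305), the outlet deck end at (330,320), the board at (206,342). Decoy tins are at (350,377), (401,375), (404,257) and (361,244).

Run:
```python
from h import *
c=cam("top"); s=cam("scene")
def blobs(c,lo,hi,roi,amin=30):
    h=cv2.cvtColor(c["img"],cv2.COLOR_RGB2HSV); m=cv2.inRange(h,lo,hi); k=np.zeros_like(m); k[roi[1]:roi[3],roi[0]:roi[2]]=255; m&=k
    cs=[x for x in cv2.findContours(m,0,1)[0] if cv2.contourArea(x)>amin]; return cs
# white deck/base
for x in blobs(c,(0,0,170),(179,60,255),(225,195,355,250)): 
    r=cv2.minAreaRect(x); print("white",r); print(plane(c,cv2.boxPoints(r),.014).round(4).tolist())
for x in blobs(c,(3,150,120),(18,255,255),(330,195,355,240),10):
    r=cv2.minAreaRect(x); print("orange",r); print(plane(c,cv2.boxPoints(r),.095).round(4).tolist())
for x in blobs(s,(3,150,120),(18,255,255),(215,190,245,230),10):
    r=cv2.minAreaRect(x); print("orange scene",cv2.boxPoints(r).tolist())
for x in blobs(c,(10,60,120),(28,255,255),(90,190,200,295),1000):
    e=cv2.fitEllipse(cv2.convexHull(x)); print("board",e,plane(c,[e[0]],.018))
    P=plane(c,x[:,0],.018); print(P.min(0),P.max(0))
for x in blobs(c,(0,0,130),(179,80,255),(270,203,303,240)):
    e=cv2.minEnclosingCircle(x); print("tin?",e,plane(c,[e[0]],.098))
save(c,"t2.png",(215,150,365,290),5)
```

```text
white ((325.5615234375, 210.67625427246094), (3.9835727214813232, 27.251258850097656), 84.80557250976562)
[[0.557, -0.0877, 0.014], [0.5661, -0.1642, 0.014], [0.5547, -0.1652, 0.014], [0.5458, -0.0889, 0.014]]
white ((289.10443115234375, 222.63363647460938), (31.94687843322754, 112.20917510986328), 85.68397521972656)
[[0.5484, 0.1358, 0.014], [0.5807, -0.1781, 0.014], [0.4905, -0.1846, 0.014], [0.4595, 0.1251, 0.014]]
orange ((343.1925354003906, 217.88719177246094), (23.880321502685547, 7.849242210388184), 86.18592071533203)
[[0.5543, -0.151, 0.095], [0.5562, -0.1715, 0.095], [0.4937, -0.1754, 0.095], [0.4918, -0.1551, 0.095]]
orange scene [[224.0, 195.0], [233.0, 195.0], [233.0, 224.0], [224.0, 224.0]]
board ((146.13970947265625, 243.94166564941406), (92.27322387695312, 97.09307861328125), 43.31095886230469) [[0.44957085 0.36722221 0.018     ]]
[0.32209193 0.23757129 0.018     ] [0.5817749  0.49893074 0.018     ]
tin? ((285.0621337890625, 222.99398803710938), 21.97871971130371) [[ 0.50628674 -0.0126025   0.098     ]]
```

View pics/t2.png

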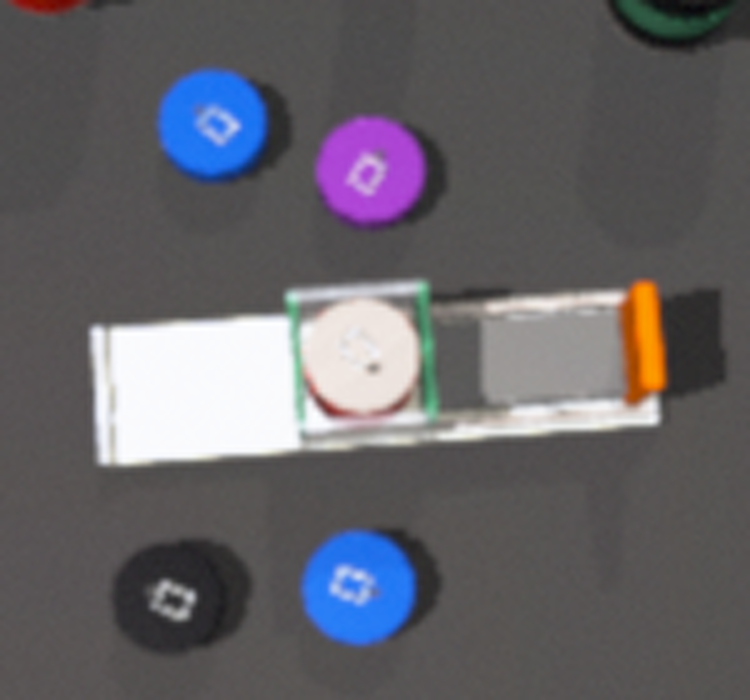

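The crop shows the deck's left end corners at (90,327) and (100,465), the near right corner at (660,425), the top tin at (362,357), and the paddle top from (643,283) to (652,392).

Run:
```python
from h import *
c=cam("top")
f=lambda u,v,z: plane(c,[[215+u/5-.4,150+v/5-.4]],z)[0]
A,B,C=f(91,327,.014),f(101,465,.014),f(660,425,.014)
print(A,B,C,np.linalg.norm(A-B),np.linalg.norm(B-C))
u=(B-C)/np.linalg.norm(B-C); 
ya=np.arctan2(-u[0],u[1]); print("yaw",np.degrees(ya))
ex=np.array([np.cos(ya),np.sin(ya),0]);ey=np.array([-np.sin(ya),np.cos(ya),0])
O1=(A+B)/2-ey*.146; O2=C+ex*.038+ey*.166; print(O1,O2)
T=f(362,357,.098); print("tin",T)
for q in((643,283),(652,392)): print("pad",f(*q,.095))
for n,q in dict(black=(168,597),blue=(358,587),purple=(371,170),blue2=(213,124)).items(): print(n,f(*q,.028))
O=(O1+O2+T)/3; O[2]=0
for y,z in((-.156,.07),(-.056,.07),(.098,.014)): print(O+ey*y+[0,0,z])
```

```text
[0.53694745 0.13295604 0.014     ] [0.46000941 0.12390823 0.014     ] [ 0.4897899  -0.18555712  0.014     ] 0.07746821529778766 0.31089496210203793
yaw 5.496765669250507
[ 0.5124637 -0.0168965  0.014    ] [ 0.5117141  -0.01668045  0.014     ]
tin [ 0.51159698 -0.0174739   0.098     ]
pad [ 0.55473386 -0.1633609   0.095     ]
pad [ 0.49750797 -0.16791431  0.095     ]
black [0.38847484 0.08308268 0.028     ]
blue [ 0.39625635 -0.01922064  0.028     ]
purple [ 0.62777724 -0.02121255  0.028     ]
blue2 [0.65195782 0.06817213 0.028     ]
[ 0.5268681 -0.1722996  0.07     ]
[ 0.51728914 -0.07275944  0.07      ]
[0.50253755 0.08053241 0.014     ]
```

apply_moves:
  steps:
    - {"delta_pos": [0,0,-0.7],"rot": [0,0,-1],"jaw": 1}
    - {"delta_pos": [0,0,-0.7],"rot": [0,0,-1],"jaw": 1}
    - {"delta_pos": [0,0,-0.7],"rot": [0,0,-1],"jaw": 1}
    - {"delta_pos": [0,0,-0.7],"rot": [0,0,-1],"jaw": 1}
    - {"delta_pos": [0,0,-0.7],"rot": [0,0,-1],"jaw": 1}

```text
t: 0.88
ee_pos: [0.1812, -0.5192, 0.3369]
tcp_rot: [-3.141, -0.0, 0.863]
force: [0.6, 0.1, 0.7]
finger_gap: 0.0
grip_force: 0.0
```

apply_moves:
  steps:
    - {"delta_pos": [0,0,0],"rot": [0,0,-1],"jaw": 1}
    - {"delta_pos": [0,0,0],"rot": [0,0,-1],"jaw": 1}
    - {"delta_pos": [0,0,0],"rot": [0,0,-1],"jaw": 1}
    - {"delta_pos": [0,0,0],"rot": [0,0,-1],"jaw": 1}
    - {"delta_pos": [0,0,0],"rot": [0,0,-1],"jaw": 1}

```text
t: 1.5
ee_pos: [0.1812, -0.5192, 0.3362]
tcp_rot: [-3.142, -0.0, 1.386]
force: [-0.3, 0.5, -0.1]
finger_gap: 0.0002
grip_force: 0.0
```

apply_moves:
  steps:
    - {"delta_pos": [0,0,0],"rot": [0,0,-1],"jaw": 1}
    - {"delta_pos": [0,0,0],"rot": [0,0,-1],"jaw": 1}
    - {"delta_pos": [0,0,0],"rot": [0,0,-0.7],"jaw": 1}
    - {"delta_pos": [0,0,0],"rot": [0,0,0],"jaw": 1}

```text
t: 2.0
ee_pos: [0.1812, -0.5192, 0.3362]
tcp_rot: [-3.142, -0.0, 1.665]
force: [0.3, -0.8, -0.3]
finger_gap: 0.0001
grip_force: 0.0
```

apply_moves:
  steps:
    - {"delta_pos": [0.64,0.897,0],"jaw": 1}
    - {"delta_pos": [0.64,0.897,0],"jaw": 1}
    - {"delta_pos": [0.64,0.897,0],"jaw": 1}
    - {"delta_pos": [0.64,0.897,0],"jaw": 1}
    - {"delta_pos": [0.64,0.897,0],"jaw": 1}

```text
invalid input
```

apply_moves:
  steps:
    - {"delta_pos": [0.64,0.897,0],"jaw": 1}
    - {"delta_pos": [0.64,0.897,0],"jaw": 1}
    - {"delta_pos": [0.64,0.897,0],"jaw": 1}
    - {"delta_pos": [0.64,0.897,0],"jaw": 1}
    - {"delta_pos": [0.64,0.897,0],"jaw": 1}

```text
invalid input
```

apply_moves:
  steps:
    - {"delta_pos": [0.64,0.897,0],"jaw": 1}
    - {"delta_pos": [0.64,0.897,0],"jaw": 1}
    - {"delta_pos": [0.64,0.897,0],"jaw": 1}
    - {"delta_pos": [0.64,0.897,0],"jaw": 1}
    - {"delta_pos": [0,0,0],"jaw": 1}

```text
invalid input
```

Rows need "rot" too.

apply_moves:
  steps:
    - {"delta_pos": [0.64,0.9,0],"rot": [0,0,0],"jaw": 1}
    - {"delta_pos": [0.64,0.9,0],"rot": [0,0,0],"jaw": 1}
    - {"delta_pos": [0.64,0.9,0],"rot": [0,0,0],"jaw": 1}
    - {"delta_pos": [0.64,0.9,0],"rot": [0,0,0],"jaw": 1}
    - {"delta_pos": [0.64,0.9,0],"rot": [0,0,0],"jaw": 1}

```text
t: 2.62
ee_pos: [0.3072, -0.4101, 0.3363]
tcp_rot: [3.142, 0.0, 1.664]
force: [-0.8, -0.6, 0.4]
finger_gap: -0.0002
grip_force: 0.0
```

apply_moves:
  steps:
    - {"delta_pos": [0.64,0.9,0],"rot": [0,0,0],"jaw": 1}
    - {"delta_pos": [0.64,0.9,0],"rot": [0,0,0],"jaw": 1}
    - {"delta_pos": [0.64,0.9,0],"rot": [0,0,0],"jaw": 1}
    - {"delta_pos": [0.64,0.9,0],"rot": [0,0,0],"jaw": 1}
    - {"delta_pos": [0.64,0.9,0],"rot": [0,0,0],"jaw": 1}

```text
t: 3.25
ee_pos: [0.4326, -0.3017, 0.3363]
tcp_rot: [3.142, 0.0, 1.664]
force: [0.5, -0.3, 0.9]
finger_gap: -0.0002
grip_force: 0.0
```

apply_moves:
  steps:
    - {"delta_pos": [0.64,0.9,0],"rot": [0,0,0],"jaw": 1}
    - {"delta_pos": [0.64,0.9,0],"rot": [0,0,0],"jaw": 1}
    - {"delta_pos": [0.64,0.9,0],"rot": [0,0,0],"jaw": 1}
    - {"delta_pos": [0.64,0.9,0],"rot": [0,0,0],"jaw": 1}
    - {"delta_pos": [0,0,0],"rot": [0,0,0],"jaw": 1}

```text
t: 3.88
ee_pos: [0.5332, -0.2145, 0.3357]
tcp_rot: [-3.141, -0.001, 1.667]
force: [-0.1, -0.2, -0.7]
finger_gap: 0.0002
grip_force: 0.0
```

apply_moves:
  steps:
    - {"delta_pos": [0,0,0.94],"rot": [0,0,0],"jaw": 1}
    - {"delta_pos": [0,0,0.94],"rot": [0,0,0],"jaw": 1}
    - {"delta_pos": [0,0,0.94],"rot": [0,0,0],"jaw": 1}
    - {"delta_pos": [0,0,0.94],"rot": [0,0,0],"jaw": 1}
    - {"delta_pos": [0,0,0.94],"rot": [0,0,0],"jaw": 1}

```text
t: 4.5
ee_pos: [0.5314, -0.2165, 0.1945]
tcp_rot: [3.142, 0.0, 1.664]
force: [-0.1, -0.3, 0.5]
finger_gap: -0.0001
grip_force: 0.0
```

apply_moves:
  steps:
    - {"delta_pos": [0,0,0.94],"rot": [0,0,0],"jaw": 1}
    - {"delta_pos": [0,0,0.94],"rot": [0,0,0],"jaw": 1}
    - {"delta_pos": [0,0,0.94],"rot": [0,0,0],"jaw": 1}
    - {"delta_pos": [0,-0.05,0.9],"rot": [0,0,0],"jaw": 1}
    - {"delta_pos": [0,0,0.9],"rot": [0,0,0],"jaw": 1}

```text
t: 5.12
ee_pos: [0.5298, -0.2167, 0.056]
tcp_rot: [-3.142, 0.0, 1.664]
force: [0.2, 0.2, 0.2]
finger_gap: -0.0001
grip_force: 0.0
```

Run:
```python
from h import *
c=cam("top"); save(c,"t3.png",(215,150,365,290),4); print(bot.sense()["ee_pos"])
s=cam("scene"); save(s,"s3.png",(160,140,400,300),3)
```

```text
[ 0.5284031  -0.21580092  0.05262247]
```

View pics/s3.png

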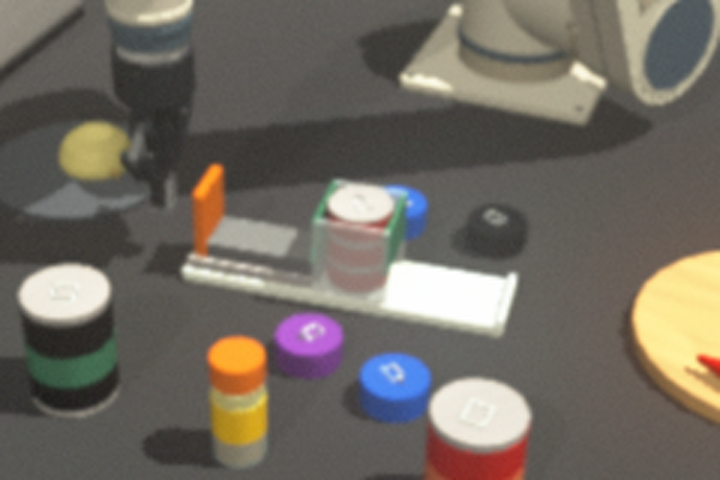

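The fingers at (165,190) stand just outside the paddle at (208,210), level with its upper part. I'll push along tool x.

apply_moves:
  steps:
    - {"delta_pos": [0.4,0,0],"rot": [0,0,0],"jaw": 1}
    - {"delta_pos": [0.3,0,0],"rot": [0,0,0],"jaw": 1}
    - {"delta_pos": [0.2,0,0],"rot": [0,0,0],"jaw": 1}
    - {"delta_pos": [0.1,0,0],"rot": [0,0,0],"jaw": 1}
    - {"delta_pos": [0.1,0,0],"rot": [0,0,0],"jaw": 1}

```text
t: 5.85
ee_pos: [0.5276, -0.1832, 0.057]
tcp_rot: [3.141, 0.001, 1.666]
force: [-0.9, -4.1, 1.6]
finger_gap: -0.0001
grip_force: 1.6
```

apply_moves:
  steps:
    - {"delta_pos": [0.15,0,0],"rot": [0,0,0],"jaw": 1}
    - {"delta_pos": [0.15,0,0],"rot": [0,0,0],"jaw": 1}
    - {"delta_pos": [0.2,0,0],"rot": [0,0,0],"jaw": 1}
    - {"delta_pos": [0.2,0,0],"rot": [0,0,0],"jaw": 1}

```text
t: 6.35
ee_pos: [0.5257, -0.1635, 0.057]
tcp_rot: [3.141, 0.003, 1.665]
force: [-1.5, -8.0, 2.6]
finger_gap: -0.0
grip_force: 4.1
```

apply_moves:
  steps:
    - {"delta_pos": [0.2,0,0],"rot": [0,0,0],"jaw": 1}
    - {"delta_pos": [0.2,0,0],"rot": [0,0,0],"jaw": 1}
    - {"delta_pos": [0.2,0,0],"rot": [0,0,0],"jaw": 1}
    - {"delta_pos": [0.2,0,0],"rot": [0,0,0],"jaw": 1}
    - {"delta_pos": [0.2,0,0],"rot": [0,0,0],"jaw": 1}

```text
t: 6.98
ee_pos: [0.5227, -0.1337, 0.057]
tcp_rot: [-3.142, 0.003, 1.665]
force: [-1.8, -8.5, 1.7]
finger_gap: -0.0001
grip_force: 4.2
```

apply_moves:
  steps:
    - {"delta_pos": [0.2,0,0],"rot": [0,0,0],"jaw": 1}
    - {"delta_pos": [0.2,0,0],"rot": [0,0,0],"jaw": 1}
    - {"delta_pos": [0.2,0,0],"rot": [0,0,0],"jaw": 1}
    - {"delta_pos": [0.2,0,0],"rot": [0,0,0],"jaw": 1}
    - {"delta_pos": [0.2,0,0],"rot": [0,0,0],"jaw": 1}

```text
t: 7.6
ee_pos: [0.5197, -0.104, 0.057]
tcp_rot: [-3.141, 0.003, 1.664]
force: [-3.2, -10.7, 2.9]
finger_gap: -0.0002
grip_force: 4.8
```

apply_moves:
  steps:
    - {"delta_pos": [0.2,0,0],"rot": [0,0,0],"jaw": 1}
    - {"delta_pos": [0.1,0,0],"rot": [0,0,0],"jaw": 1}
    - {"delta_pos": [0.1,0,0],"rot": [0,0,0],"jaw": 1}

```text
t: 7.98
ee_pos: [0.5185, -0.0921, 0.057]
tcp_rot: [-3.141, 0.003, 1.664]
force: [-3.0, -9.7, 3.3]
finger_gap: -0.0002
grip_force: 4.9
```

apply_moves:
  steps:
    - {"delta_pos": [0.08,0,0],"rot": [0,0,0],"jaw": 1}
    - {"delta_pos": [0.08,0,0],"rot": [0,0,0],"jaw": 1}

```text
t: 8.22
ee_pos: [0.518, -0.0874, 0.057]
tcp_rot: [-3.141, 0.003, 1.664]
force: [-3.2, -10.7, 2.4]
finger_gap: -0.0001
grip_force: 5.0
```

apply_moves:
  steps:
    - {"delta_pos": [0.07,0,0],"rot": [0,0,0],"jaw": 1}
    - {"delta_pos": [0.05,0,0],"rot": [0,0,0],"jaw": 1}

```text
t: 8.48
ee_pos: [0.5177, -0.0841, 0.057]
tcp_rot: [-3.141, 0.004, 1.664]
force: [-3.8, -17.1, 1.9]
finger_gap: 0.0001
grip_force: 8.3
```

apply_moves:
  steps:
    - {"delta_pos": [0.04,0,0],"rot": [0,0,0],"jaw": 1}

```text
t: 8.6
ee_pos: [0.5178, -0.0841, 0.0571]
tcp_rot: [-3.141, 0.007, 1.664]
force: [-4.4, -22.3, 2.2]
finger_gap: -0.0
grip_force: 10.8
```

apply_moves:
  steps:
    - {"delta_pos": [0.04,0,0],"rot": [0,0,0],"jaw": 1}
    - {"delta_pos": [0,0,0],"rot": [0,0,0],"jaw": 1}

```text
t: 8.85
ee_pos: [0.5177, -0.0841, 0.0572]
tcp_rot: [-3.141, 0.009, 1.662]
force: [-4.4, -24.9, 1.7]
finger_gap: -0.0001
grip_force: 12.0
```

Run:
```python
from h import *
s=cam("scene"); save(s,"s4.png",(160,140,400,300),3)
```

```text
(no output)
```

View pics/s4.png

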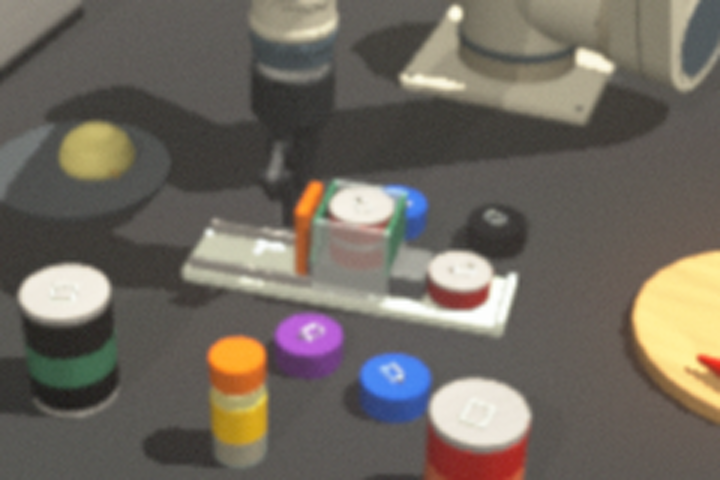

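The slide is fully in: the paddle at (308,228) is against the tower, and the tin is out on the deck at (459,280). I'm retracting now.

apply_moves:
  steps:
    - {"delta_pos": [-0.5,0,0],"rot": [0,0,0],"jaw": 1}
    - {"delta_pos": [-0.8,0,0],"rot": [0,0,0],"jaw": 1}
    - {"delta_pos": [-0.8,0,0],"rot": [0,0,0],"jaw": 1}
    - {"delta_pos": [-0.8,0,0],"rot": [0,0,0],"jaw": 1}
    - {"delta_pos": [-0.8,0,0],"rot": [0,0,0],"jaw": 1}

```text
t: 9.52
ee_pos: [0.5281, -0.1911, 0.0566]
tcp_rot: [-3.142, -0.0, 1.666]
force: [0.6, 1.2, -0.7]
finger_gap: 0.0003
grip_force: 0.0
```

apply_moves:
  steps:
    - {"delta_pos": [-0.8,0,0],"rot": [0,0,0],"jaw": 1}
    - {"delta_pos": [0,0,-0.8],"rot": [0,0,0],"jaw": 0}
    - {"delta_pos": [0,0,-1],"rot": [0,0,0],"jaw": 0}
    - {"delta_pos": [0,0,-1],"rot": [0,0,0],"jaw": 0}
    - {"delta_pos": [0,0,-1],"rot": [0,0,0],"jaw": 0}

```text
t: 10.15
ee_pos: [0.5304, -0.2147, 0.1716]
tcp_rot: [-3.141, -0.0, 1.666]
force: [1.1, 0.6, 0.1]
finger_gap: 0.0726
grip_force: 0.0
```

apply_moves:
  steps:
    - {"delta_pos": [0,0,-0.8],"rot": [0,0,0],"jaw": 0}
    - {"delta_pos": [0,0,0],"rot": [0,0,0],"jaw": 0}

```text
t: 10.4
ee_pos: [0.5311, -0.2151, 0.1963]
tcp_rot: [3.139, 0.002, 1.666]
force: [0.7, -0.7, 0.5]
finger_gap: 0.0852
grip_force: 0.0
```

Run:
```python
from h import *
s=cam("scene"); save(s,"s5.png",(160,140,400,300),3)
c=cam("top"); save(c,"t5.png",(215,150,365,290),5)
cv2.imwrite("pics/b5.png",np.hstack([cv2.resize(cv2.imread("pics/s5.png"),(400,267)),cv2.resize(cv2.imread("pics/t5.png"),(286,267))]))
```

```text
(no output)
```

View pics/s5.png

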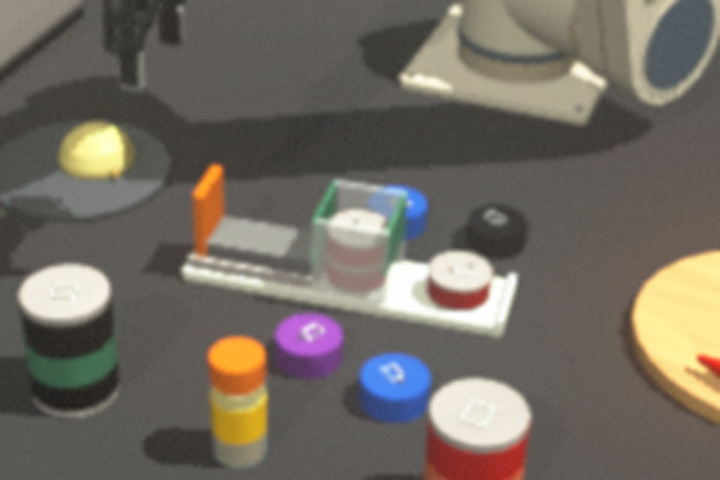

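View pics/t5.png

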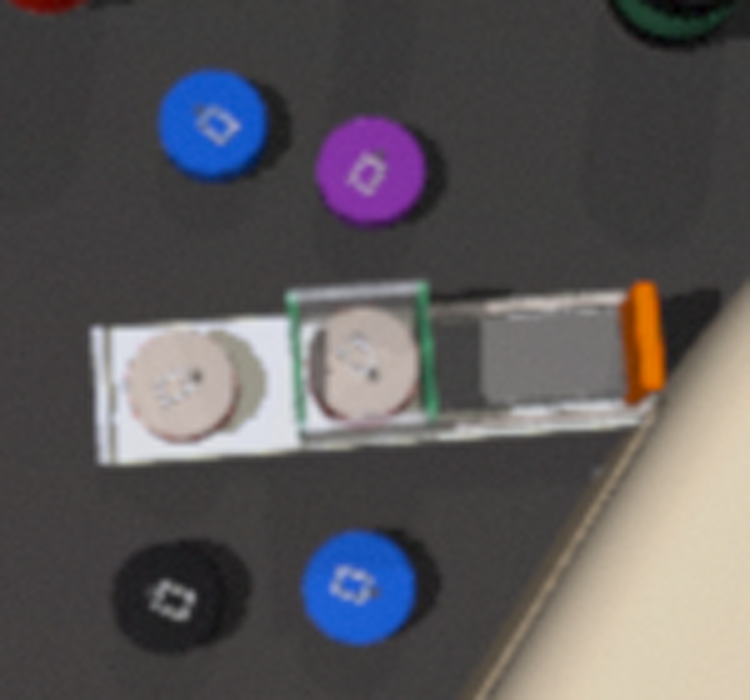

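The slide is out again (paddle at (208,210) in the scene crop), and both remaining tins have dropped in the tower. The ejected tin lies on the deck at (183,385) in the top crop.

Run:
```python
from h import *
c=cam("top"); P=plane(c,[[215+183/5-.4,150+385/5-.4]],.042)[0]; b=bot.sense(); y=b["tcp_rot"][2]
s=cam("scene"); Q=plane(s,[[160+459/3-.33,140+266/3-.33]],.042)[0]
tx=np.array([np.cos(y),np.sin(y),0]); ty=np.array([np.sin(y),-np.cos(y),0])
print(P,Q,b["ee_pos"],b["tcp_rot"]); d=P-b["ee_pos"]; print(d@tx/.03,d@ty/.03)
```

```text
[0.50200327 0.07827937 0.042     ] [0.50220192 0.07794956 0.042     ] [ 0.53001287 -0.21428191  0.19355795] [-3.14031527e+00 -9.50945065e-04  1.66551654e+00]
9.796631454074303 -0.007132919744209134
```

apply_moves:
  steps:
    - {"delta_pos": [0.9,0,0],"rot": [0,0,0],"jaw": 0}
    - {"delta_pos": [0.9,0,0],"rot": [0,0,0],"jaw": 0}
    - {"delta_pos": [0.9,0,0],"rot": [0,0,0],"jaw": 0}
    - {"delta_pos": [0.9,0,0],"rot": [0,0,0],"jaw": 0}
    - {"delta_pos": [0.9,0,0],"rot": [0,0,0],"jaw": 0}

```text
t: 11.22
ee_pos: [0.5171, -0.0789, 0.1937]
tcp_rot: [-3.14, -0.001, 1.666]
force: [-0.5, -1.0, -0.4]
finger_gap: 0.0853
grip_force: 0.0
```

apply_moves:
  steps:
    - {"delta_pos": [0.9,0,0],"rot": [0,0,0],"jaw": 0}
    - {"delta_pos": [0.9,0,0],"rot": [0,0,0],"jaw": 0}
    - {"delta_pos": [0.9,0,0],"rot": [0,0,0],"jaw": 0}
    - {"delta_pos": [0.9,0,0],"rot": [0,0,0],"jaw": 0}
    - {"delta_pos": [0.9,0,0],"rot": [0,0,0],"jaw": 0}

```text
t: 11.85
ee_pos: [0.5043, 0.0554, 0.1937]
tcp_rot: [-3.14, -0.0, 1.666]
force: [0.0, 1.0, -1.0]
finger_gap: 0.0853
grip_force: 0.0
```

apply_moves:
  steps:
    - {"delta_pos": [0.8,0,0],"rot": [0,0,0],"jaw": 0}
    - {"delta_pos": [0,0,0],"rot": [0,0,0],"jaw": 0}
    - {"delta_pos": [0,0,0],"rot": [0,0,0],"jaw": 0}

```text
t: 12.22
ee_pos: [0.5024, 0.0781, 0.1941]
tcp_rot: [-3.141, 0.0, 1.666]
force: [-0.6, 0.3, 0.7]
finger_gap: 0.0857
grip_force: 0.0
```

apply_moves:
  steps:
    - {"delta_pos": [0,0,0.9],"rot": [0,0,0],"jaw": 0}
    - {"delta_pos": [0,0,0.9],"rot": [0,0,0],"jaw": 0}
    - {"delta_pos": [0,0,0.9],"rot": [0,0,0],"jaw": 0}
    - {"delta_pos": [0,0,0.9],"rot": [0,0,0],"jaw": 0}

```text
t: 12.72
ee_pos: [0.5026, 0.0774, 0.0856]
tcp_rot: [-3.141, 0.0, 1.664]
force: [-0.2, 0.1, -0.6]
finger_gap: 0.0854
grip_force: 0.0
```

apply_moves:
  steps:
    - {"delta_pos": [0,0,0.7],"rot": [0,0,0],"jaw": 0}
    - {"delta_pos": [0,0,0.6],"rot": [0,0,0],"jaw": 0}
    - {"delta_pos": [0,0,0.6],"rot": [0,0,0],"jaw": 0}
    - {"delta_pos": [0,0,0.4],"rot": [0,0,0],"jaw": 0}
    - {"delta_pos": [0,0,0.1],"rot": [0,0,0],"jaw": 0}

```text
t: 13.35
ee_pos: [0.5023, 0.078, 0.014]
tcp_rot: [-3.14, -0.0, 1.665]
force: [0.7, 0.8, -0.2]
finger_gap: 0.0848
grip_force: 0.0
```

apply_moves:
  steps:
    - {"delta_pos": [0,0,0],"rot": [0,0,0],"jaw": 0}
    - {"delta_pos": [0,0,0],"rot": [0,0,0],"jaw": 1}
    - {"delta_pos": [0,0,0],"rot": [0,0,0],"jaw": 1}
    - {"delta_pos": [0,0,0],"rot": [0,0,0],"jaw": 1}
    - {"delta_pos": [0,0,0],"rot": [0,0,0],"jaw": 1}

```text
t: 13.98
ee_pos: [0.503, 0.0785, 0.0156]
tcp_rot: [3.14, 0.0, 1.666]
force: [-1.2, -1.3, 6.5]
finger_gap: 0.0583
grip_force: 63.5
```

apply_moves:
  steps:
    - {"delta_pos": [0,0,0],"rot": [0,0,0],"jaw": 1}
    - {"delta_pos": [0,0,-0.2],"rot": [0,0,0],"jaw": 1}
    - {"delta_pos": [0,0,-0.4],"rot": [0,0,0],"jaw": 1}
    - {"delta_pos": [0,0,-0.6],"rot": [0,0,0],"jaw": 1}
    - {"delta_pos": [0,0,-0.8],"rot": [0,0,0],"jaw": 1}

```text
t: 14.6
ee_pos: [0.5023, 0.0785, 0.0757]
tcp_rot: [-3.141, -0.0, 1.666]
force: [0.5, -0.1, -1.5]
finger_gap: 0.0583
grip_force: 64.4
```

apply_moves:
  steps:
    - {"delta_pos": [0,0,-0.4],"rot": [0,0,0],"jaw": 1}
    - {"delta_pos": [0,0,0],"rot": [0,0,0],"jaw": 1}

```text
t: 14.85
ee_pos: [0.503, 0.0785, 0.0876]
tcp_rot: [3.14, 0.0, 1.666]
force: [-0.8, 0.0, -2.1]
finger_gap: 0.058
grip_force: 64.4
```

Run:
```python
from h import *
s=cam("scene"); save(s,"s6.png",(220,120,480,300),3); b=bot.sense();print(b["ee_pos"],b["finger_gap"],b["grip_force"],b["force"])
y=b["tcp_rot"][2]; d=np.array([.4505,.368,0])-b["ee_pos"]
print(d@[np.cos(y),np.sin(y),0]/.03,d@[np.sin(y),-np.cos(y),0]/.03)
```

```text
[0.50248902 0.07847794 0.08672433] 0.058440426108665136 64.36362504959106 [-0.20874475  0.07334014 -1.39248815]
9.771557270795036 -0.8102703358235785
```

View pics/s6.png

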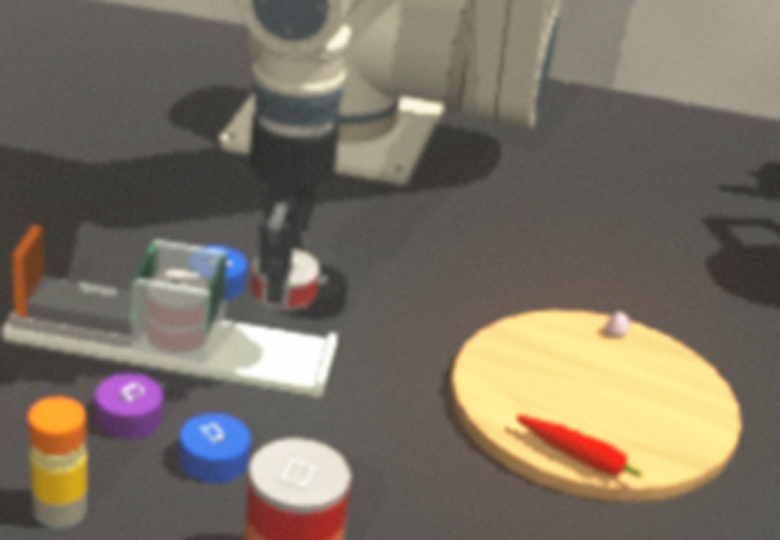

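The tin is held level at (287,278), clear of the deck, and the board's middle is free at (595,400).

apply_moves:
  steps:
    - {"delta_pos": [0.5,-0.04,0],"rot": [0,0,0],"jaw": 1}
    - {"delta_pos": [0.8,-0.06,0],"rot": [0,0,0],"jaw": 1}
    - {"delta_pos": [0.8,-0.07,0],"rot": [0,0,0],"jaw": 1}
    - {"delta_pos": [0.8,-0.07,0],"rot": [0,0,0],"jaw": 1}
    - {"delta_pos": [0.8,-0.07,0],"rot": [0,0,0],"jaw": 1}

```text
t: 15.52
ee_pos: [0.4818, 0.1896, 0.0858]
tcp_rot: [-3.14, -0.0, 1.666]
force: [0.6, 0.3, -0.6]
finger_gap: 0.0585
grip_force: 64.4
```

apply_moves:
  steps:
    - {"delta_pos": [0.8,-0.07,0],"rot": [0,0,0],"jaw": 1}
    - {"delta_pos": [0.8,-0.07,0],"rot": [0,0,0],"jaw": 1}
    - {"delta_pos": [0.8,-0.07,0],"rot": [0,0,0],"jaw": 1}
    - {"delta_pos": [0.8,-0.07,0],"rot": [0,0,0],"jaw": 1}
    - {"delta_pos": [0.8,-0.07,0],"rot": [0,0,0],"jaw": 1}

```text
t: 16.15
ee_pos: [0.4597, 0.308, 0.0858]
tcp_rot: [-3.14, 0.0, 1.666]
force: [-0.2, 0.0, -1.9]
finger_gap: 0.0585
grip_force: 64.4
```

apply_moves:
  steps:
    - {"delta_pos": [0.8,-0.07,0],"rot": [0,0,0],"jaw": 1}
    - {"delta_pos": [0.8,-0.07,0],"rot": [0,0,0],"jaw": 1}
    - {"delta_pos": [0.5,-0.07,0],"rot": [0,0,0],"jaw": 1}
    - {"delta_pos": [0,0,0],"rot": [0,0,0],"jaw": 1}
    - {"delta_pos": [0,0,0],"rot": [0,0,0],"jaw": 1}

```text
t: 16.77
ee_pos: [0.4485, 0.3682, 0.0864]
tcp_rot: [-3.141, 0.0, 1.666]
force: [0.2, -0.2, -0.9]
finger_gap: 0.0581
grip_force: 64.4
```

apply_moves:
  steps:
    - {"delta_pos": [0,0,0.5],"rot": [0,0,0],"jaw": 1}
    - {"delta_pos": [0,0,0.6],"rot": [0,0,0],"jaw": 1}
    - {"delta_pos": [0,0,0.5],"rot": [0,0,0],"jaw": 1}
    - {"delta_pos": [0,0,0.3],"rot": [0,0,0],"jaw": 1}
    - {"delta_pos": [0,0,0.2],"rot": [0,0,0],"jaw": 1}

```text
t: 17.4
ee_pos: [0.4487, 0.3685, 0.0231]
tcp_rot: [-3.141, 0.0, 1.665]
force: [0.8, 0.7, -0.9]
finger_gap: 0.0582
grip_force: 64.4
```

apply_moves:
  steps:
    - {"delta_pos": [0,0,0.05],"rot": [0,0,0],"jaw": 1}
    - {"delta_pos": [0,0,0],"rot": [0,0,0],"jaw": 1}

```text
t: 17.65
ee_pos: [0.4488, 0.3688, 0.0224]
tcp_rot: [3.141, -0.0, 1.666]
force: [0.4, 0.2, -0.7]
finger_gap: 0.0579
grip_force: 64.4
```

apply_moves:
  steps:
    - {"delta_pos": [0,0,0.05],"rot": [0,0,0],"jaw": 1}
    - {"delta_pos": [0,0,0],"rot": [0,0,0],"jaw": 1}

```text
t: 17.9
ee_pos: [0.4487, 0.3687, 0.0208]
tcp_rot: [3.141, -0.0, 1.666]
force: [-0.6, 0.9, -1.2]
finger_gap: 0.0582
grip_force: 64.4
```

apply_moves:
  steps:
    - {"delta_pos": [0,0,0.04],"rot": [0,0,0],"jaw": 1}
    - {"delta_pos": [0,0,0],"rot": [0,0,0],"jaw": 1}

```text
t: 18.15
ee_pos: [0.4488, 0.3688, 0.0197]
tcp_rot: [3.141, -0.0, 1.666]
force: [-1.5, 0.1, 0.7]
finger_gap: 0.058
grip_force: 64.2
```

apply_moves:
  steps:
    - {"delta_pos": [0,0,0.03],"rot": [0,0,0],"jaw": 1}
    - {"delta_pos": [0,0,0],"rot": [0,0,0],"jaw": 1}

```text
t: 18.4
ee_pos: [0.4488, 0.3688, 0.0196]
tcp_rot: [3.141, -0.0, 1.666]
force: [-2.7, -1.5, 9.9]
finger_gap: 0.0586
grip_force: 65.5
```

Contact with the board shows in the force. I'm releasing and rising.

apply_moves:
  steps:
    - {"delta_pos": [0,0,0],"rot": [0,0,0],"jaw": 0.15}
    - {"delta_pos": [0,0,0],"rot": [0,0,0],"jaw": 0}
    - {"delta_pos": [0,0,0],"rot": [0,0,0],"jaw": 0}
    - {"delta_pos": [0,0,0],"rot": [0,0,0],"jaw": 0}

```text
t: 18.9
ee_pos: [0.4486, 0.3686, 0.0184]
tcp_rot: [-3.141, 0.0, 1.666]
force: [-0.6, -0.4, -0.3]
finger_gap: 0.0853
grip_force: 0.0
```

apply_moves:
  steps:
    - {"delta_pos": [0,0,-0.3],"rot": [0,0,0],"jaw": 0}
    - {"delta_pos": [0,0,-0.7],"rot": [0,0,0],"jaw": 0}
    - {"delta_pos": [0,0,-1],"rot": [0,0,0],"jaw": 0}
    - {"delta_pos": [0,0,-1],"rot": [0,0,0],"jaw": 0}
    - {"delta_pos": [0,0,-1],"rot": [0,0,0],"jaw": 0}

```text
t: 19.52
ee_pos: [0.4486, 0.3687, 0.1403]
tcp_rot: [3.141, -0.0, 1.666]
force: [0.6, 0.2, 0.3]
finger_gap: 0.0855
grip_force: 0.0
```

apply_moves:
  steps:
    - {"delta_pos": [0,0,-1],"rot": [0,0,0],"jaw": 0}
    - {"delta_pos": [0,0,0],"rot": [0,0,0],"jaw": 0}

```text
t: 19.77
ee_pos: [0.4496, 0.3693, 0.1715]
tcp_rot: [3.137, -0.002, 1.666]
force: [0.1, -0.3, -0.6]
finger_gap: 0.085
grip_force: 0.0
```

Run:
```python
from h import *
s=cam("scene"); save(s,"s7.png",(160,120,480,330),2.4)
```

```text
(no output)
```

View pics/s7.png

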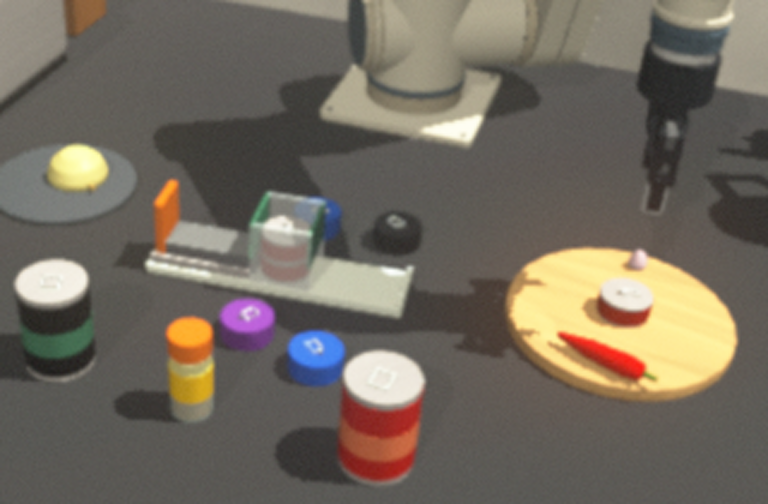

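The tin stands flat at (626,302) near the board's middle. The slide is out, both other tins are in the tower, and the bystanders are in place, so I'm handing in.

```bash
python3 -c "
from station import bot
print(bot.close_job())"
```

```text
the job is handed in; nothing more can be done
None
```

The job is handed in, though no verdict came back: one tin was ejected and set flat near the board's middle, the slide sprang fully back, the other two tins stayed in the tower, and nothing else looked moved in the last picture.

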